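Press-test the arm of the freshly loaded tape dispenser

ROBOT

A 6-joint arm with a two-finger parallel gripper is mounted at the origin on the work surface. World frame = base frame: x ahead of the robot, y to its left, z up, the work surface at z = 0. Lengths are in m, angles in rad, forces in N, time in s.
With the tool pointing down it reaches from about 0.425 to 0.95 m from the base axis. Payload 14.7 kg.
Tool frame: the origin (TCP) lies between the finger pads; the fingertips stand 11 mm ahead of it and the grasp point (between the pads) lies 8 mm behind it; z points along the fingers, y is the line along which they close (so a half turn about z gives the same grasp; the last joint's range is limited). The gripper opens to 85 mm and grips with 20 to 120 N. Pads are 22 mm wide; open, the fingers measure 114 mm over their backs; the gripper's body (76 mm by 85 mm) begins 54 mm behind the grasp point. The pads swing forward as they close: fully open they stand 13 mm farther back than shut.
Start: joints at [-1.396, 0.48, 1.596, -0, 1.065, -0.047], TCP at [0.143, -0.634, 0.242] pointing down, gripper open.
Joint ranges: [-2.75, 2.75], [-0.82, 2.05], [0.23, 2.67], [-1.56, 4.7], [0.09, 2.69], [-2.92, 2.92]. Speed limits (rad/s): [1.89, 1.89, 2.39, 3.01, 3.01, 3.01].

INTERFACE

Orientations are given as a rotation vector (axis times angle).
In Python, from cell import arm, viewer gives the robot as it stands. Calls block until the motion is done:
- arm.move_to(position, orientation): joint-space move of the TCP to a pose.
- arm.move_straight(position, orientation=None, velocity=0.15): straight line of the TCP; orientation=None keeps the orientation; velocity is the mean speed in m/s.
- arm.move_j(angles): joint-space move.
- arm.command_gripper(opening, force=None): finger opening in m; force is the grip in N (None keeps the last); returns when the fingers have stopped.
- arm.pause(seconds).
- arm.ik(position, orientation): joint angles nearest the present ones, or None.
- arm.sense(): the state.
- viewer.capture(name): name is "scene" or "top"; returns a dict with "frame" (384x512x3 uint8, red, green, blue), "intrinsics" (3x3 intrinsics, pixels), "rvec" (rotation vector, rad) and "tvec" (3), from world to camera coordinates, as OpenCV has them. Camera axes: x right, y down, z forward; pixel columns grow to the right and rows downward; lengths in m; the calibration is good to about 2 mm. A picture is of the moment at which its call begins. There is no depth.
A pose or a line that the arm cannot do raises arm.PlanningError and nothing moves.
- arm.close_job(): hands the job in; it is judged then, once.
The state is a dict: "time_s": time; "qpos": joint angles; "joint_velocities": joint speeds; "joint_torque": joint torques, N m; "position": TCP position; "ee_rot": TCP orientation; "wrist_force": force on the tool from outside, world axes, zero at the start; "ft_torque": the same for the moment, N m; "gripper_width": finger opening in m; "finger_force": force on a finger pad.
Only numpy, scipy, OpenCV 4.12 (cv2) and the standard library are available. Lean on these libraries where they do the work, as an engineer would, in place of code of your own. Each camera call takes 0.05 s, during which the arm holds its last target. There are 200 camera calls.

TASK

A new roll has just been fitted to one of the two tape dispensers, the one with the big full roll. With the fingertips, gently press the tab at the front end of its sprung roll arm down to its stop, hold it there for about a second, then let it spring back up and move clear. Do not touch the tape itself or shove or lift the dispenser, and leave the nearly used-up dispenser, the mug of markers, the tray and the bulldog clip alone.

Things in the scene. Friction and masses are not known exactly. Their poses are not given: they have to be found in the camera images.
- full_dispenser: Loose grey plastic tape dispenser, 1 kg, base 200 (x) by 70 (y) by 22 mm high, with the full roll. Origin: centre of underside; z up; -x end is the front (cutter post 42 mm high at x = -98 to -86 mm, arm tab), +x end the rear (hinge cheeks 67 mm high). Arm hinge parallel to y at x = 70, z = 55 mm.
- full_tab (a point): Centre of the flat top of the full-roll arm's front tab, the spot to press: grey plate 36 (x) by 54 (y) by 6 mm, 72 mm ahead (-x) of the dispenser's origin on its centre line, top 80 mm above the bench with the arm up, about 49 mm at the stop (31 mm travel). Open from above; the roll's rim is 19 mm behind the tab's rear edge.
- full_arm (a joint): Hinge of the full-roll dispenser's arm, rad: 0 = up (sprung rest position), grows as the tab is pressed down, 0.22 = at its stop. The spring asks for about 1.3 N at the tab at first and 3 to 4 N at the stop, and brings the arm back up by itself.
- full_roll: The full roll of tape on that arm: 70 mm diameter, 24 mm wide, cream, its axis parallel to the dispenser's y. Origin at its centre, 70 mm ahead (-x) of the hinge and 72 mm above the bench with the arm up; its top is 107 mm above the bench. Goes down with the arm.
- spent_dispenser: Loose grey plastic tape dispenser, 1 kg, base 200 (x) by 70 (y) by 22 mm high, with the nearly used-up roll (36 mm diameter); to be left alone. Origin: centre of underside; z up; -x end is the front (cutter post 42 mm high at x = -98 to -86 mm, arm tab), +x end the rear (hinge cheeks 67 mm high). Arm hinge parallel to y at x = 70, z = 55 mm.
- spent_arm (a joint): Hinge of the nearly used-up dispenser's arm, rad: 0 = up, 0.22 = at its stop; same spring, its tab also 72 mm ahead of the dispenser's origin and 80 mm high.
- mug: White ceramic mug, 82 mm diameter, 95 mm high, with three capped black markers standing in it up to about 150 mm above the bench. Loose. Origin: centre of the underside; handle at +y.
- tray: Clear acrylic two-tier stacking tray with paper, 320 (x) by 240 (y) by 99 mm high, loose. Origin: centre of the underside.
- clip: Small aluminium bulldog clip lying on the bench, about 60 (x) by 50 (y) by 32 mm high, loose. Origin on the bench under its middle.
Not all that is in view belongs to the job. Leave any orange or yellow look-alike of the full_dispenser alone.

How it is judged:
By the outcome, as a careful person would: the job done as asked, in the order asked, and still so for the second after the job is handed in, with the robot touching nothing.
It also fails if it takes over 32 s, if anything falls off the work surface, if the arm or the gripper's body presses on something with over 40 N, if the wrist force passes 120 N, or if a joint passes its speed limit or range.

## Working session

There is one attempt and no reset: what is moved stays moved. The work goes in short steps, each a Python script; the robot and the scene stay as the last script left them, time stands still between calls to the robot, and variables do not carry over. Pictures are saved under pics/ and viewed, at most 10 in all, crops included, and the job is handed in when it is done.

```bash
mkdir -p pics; cat > h.py <<'E'
import numpy as np, cv2
from cell import arm, viewer
def ray(c,u,v,z):
    R=cv2.Rodrigues(np.array(c["rvec"],float))[0]; t=np.array(c["tvec"],float).ravel()
    K=np.array(c["intrinsics"],float); d=R.T@np.linalg.inv(K)@[u,v,1]; o=-R.T@t
    return o+d*(z-o[2])/d[2]
def proj(c,P):
    return cv2.projectPoints(np.array(P,float).reshape(-1,3),np.array(c["rvec"],float),np.array(c["tvec"],float),np.array(c["intrinsics"],float),None)[0].reshape(-1,2)
def snap(n):
    c=viewer.capture(n); c["frame"]=np.ascontiguousarray(c["frame"][:,:,::-1]); return c
E
python3 - <<'E'
from h import *
import pickle
for n in("top","scene"):
    c=snap(n); pickle.dump(c,open(n+".pkl","wb"))
    cv2.imwrite(f"pics/{n}0.png",cv2.resize(c["frame"],(800,600),interpolation=cv2.INTER_CUBIC))
    R=cv2.Rodrigues(np.array(c["rvec"]))[0]; print(n,-R.T@np.array(c["tvec"]).ravel())
print(arm.sense())
E
```

```text
top [0.47722931 0.04742746 1.59805078]
scene [ 1.04149395 -0.53758326  1.18871118]
{'time_s': 0.1, 'qpos': array([-1.39556587e+00,  4.80798911e-01,  1.59680562e+00, -1.86798553e-05,
        1.06511170e+00, -4.66123720e-02]), 'joint_velocities': array([ 8.20243269e-05, -3.55740920e-04, -1.67949837e-04,  6.93426345e-04,
        1.42806020e-04, -5.36577127e-04]), 'joint_torque': array([-7.77134646e-04, -9.52259731e+01, -4.31039894e+01, -3.52182687e-04,
        5.27164651e-03, -2.93812803e-06]), 'position': array([ 0.1429618 , -0.63371319,  0.24171919]), 'ee_rot': array([-3.12117117e+00, -3.47645903e-01,  1.38981049e-04]), 'wrist_force': array([-0.31843738, -0.38913609,  0.25442477]), 'ft_torque': array([-0.01289739,  0.02328122, -0.01810272]), 'finger_force': 0.0, 'gripper_width': 0.08527927012631446}
```

View pics/top0.png

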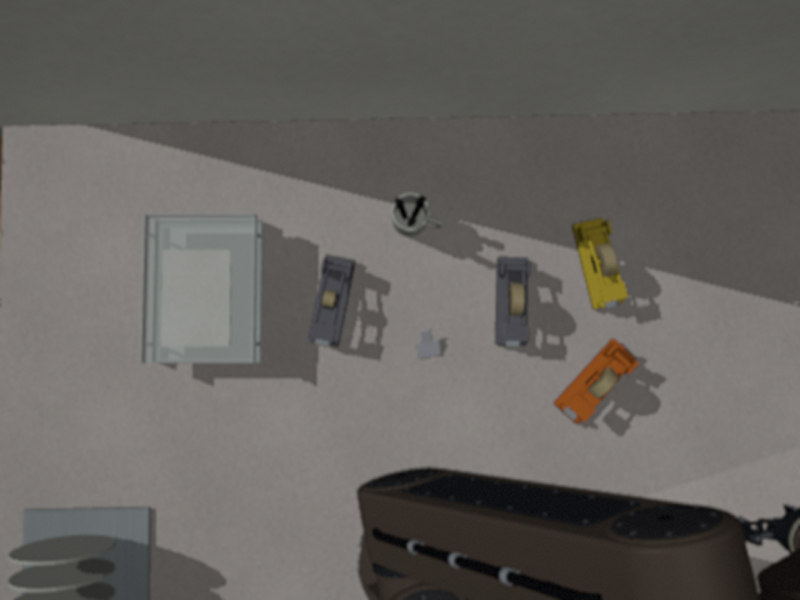

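View pics/scene0.png

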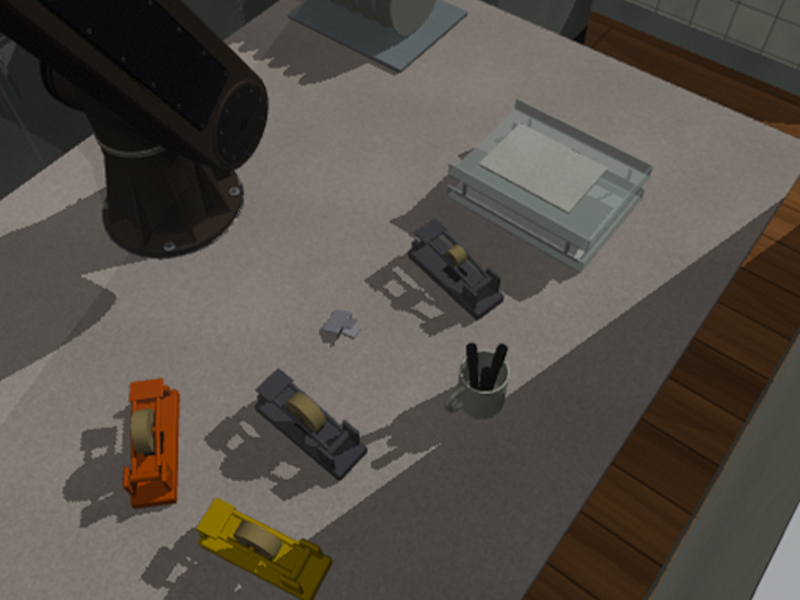

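The candidates in the top view are grey (512,300) with a large cream roll, grey (332,300) with a tiny roll, yellow (602,262) and orange (597,380). The grey one at (512,300) fits; in the scene view it is at (310,420). I'll enlarge it to confirm and measure it.

```bash
python3 - <<'E'
from h import *
import pickle
T=pickle.load(open("top.pkl","rb"));S=pickle.load(open("scene.pkl","rb"))
a=cv2.resize(T["frame"][155:230,300:360],(400,500),interpolation=cv2.INTER_CUBIC)
b=cv2.resize(S["frame"][230:310,155:240],(400,500),interpolation=cv2.INTER_CUBIC)
cv2.imwrite("pics/crop.png",np.clip(np.hstack([a,b])*1.5,0,255).astype(np.uint8))
for n,c,(r0,r1,q0,q1) in(("T",T,(155,230,300,360)),("S",S,(230,310,155,240))):
    f=c["frame"][r0:r1,q0:q1].astype(int); B,G,R=f[...,0],f[...,1],f[...,2]
    roll=((R-B)>25).astype(np.uint8); grey=((B-R)>=3).astype(np.uint8)
    for nm,m in(("roll",roll),("grey",grey)):
        k,l,st,ce=cv2.connectedComponentsWithStats(m); i=1+np.argmax(st[1:,4])
        ct=max(cv2.findContours((l==i).astype(np.uint8),0,2)[0],key=cv2.contourArea)
        r=cv2.minAreaRect(ct); print(n,nm,st[i],ce[i]+[q0,r0],np.round(cv2.boxPoints(r)+[q0,r0],1).tolist())
f=T["frame"]; print(f[185:225:4,327].tolist(), f[210,310:350:3].tolist())
E
```

```text
T roll [ 27  27   8  18 141] [330.4751773  190.56028369] [[327.0, 182.0], [334.0, 182.0], [334.0, 199.0], [327.0, 199.0]]
T grey [ 18  10  21  57 812] [326.29802956 193.2229064 ] [[318.0, 165.0], [338.0, 165.0], [338.0, 221.0], [318.0, 221.0]]
S roll [ 29  21  24  23 243] [196.96707819 261.27983539] [[184.0, 256.0], [191.1, 248.5], [209.8, 266.1], [202.7, 273.6]]
S grey [ 38  32  41  44 614] [214.39739414 285.5781759 ] [[188.8, 281.1], [206.6, 261.3], [235.0, 286.8], [217.1, 306.6]]
[[65, 89, 96], [61, 84, 94], [62, 84, 93], [57, 78, 86], [57, 63, 66], [79, 74, 73], [78, 73, 73], [81, 75, 75], [89, 85, 82], [103, 102, 100]] [[123, 126, 131], [124, 127, 132], [104, 106, 109], [79, 75, 74], [84, 80, 79], [79, 75, 74], [78, 73, 72], [80, 75, 75], [79, 75, 74], [80, 77, 76], [83, 86, 89], [90, 93, 97], [86, 88, 91], [83, 85, 89]]
```

View pics/crop.png

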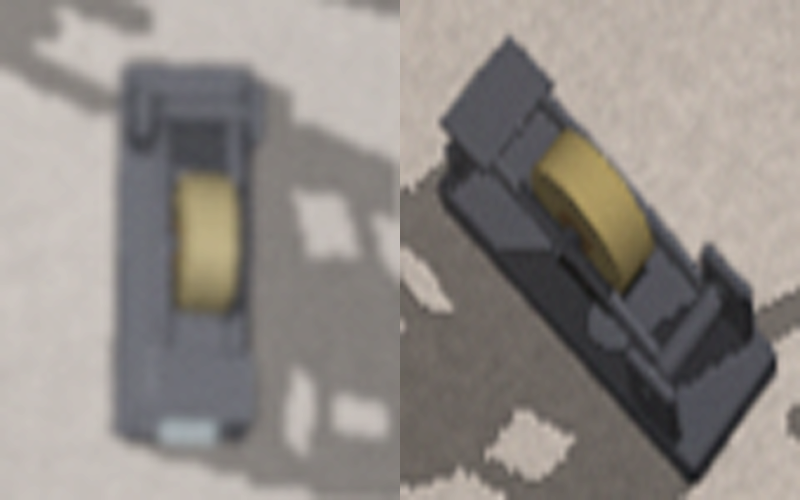

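The crop confirms it: grey, big cream roll. In the right-hand panel the tab-top corners are at (510,38), (553,85), (492,168) and (443,122). In the top panel the roll spans (175..240, 172..308) and the front end of the base is at row ~440.

```bash
python3 - <<'E'
from h import *
import pickle
T=pickle.load(open("top.pkl","rb"));S=pickle.load(open("scene.pkl","rb"))
P=np.array([ray(S,155+(x-400)/4.706-.5,230+y/6.25-.5,.080)[:2] for x,y in((510,38),(553,85),(492,168),(443,122))])
print("tab corners",P.round(4).tolist(),P.mean(0),"sides",np.linalg.norm(np.roll(P,-1,0)-P,axis=1))
e=P[3]-P[0]+P[2]-P[1]; print("y-edge ang",np.degrees(np.arctan2(e[1],e[0])))
t=lambda x,y,z: ray(T,300+x/6.667-.5,155+y/6.667-.5,z)[:2]
print("roll top",t(207,240,.100)); print("base front L/R",t(113,436,.011),t(248,440,.022),"rear L",t(122,66,.067))
print("roll from rect, ",ray(T,330.5,190.5,.1))
ms={"mug":(410,213,.1),"clip":(429,345,.02),"orangeL":(557,405,.02),"orange top":(618,342,.067),"yellow":(595,306,.04),"spent":(328,345,.04)}
for k,(x,y,z) in ms.items(): print(k,ray(T,x/1.5625,y/1.5625,z)[:2])
E
```

```text
tab corners [[0.4837, -0.1832], [0.5175, -0.1852], [0.517, -0.2333], [0.4814, -0.234]] [ 0.4998821  -0.20894165] sides [0.03393656 0.04802935 0.0356123  0.05089974]
y-edge ang -91.68870031601277
roll top [ 0.56712515 -0.20879728]
base front L/R [ 0.47022868 -0.17116349] [ 0.46674047 -0.24007253] rear L [ 0.65924687 -0.17389192]
roll from rect,  [ 0.56712249 -0.208636    0.1       ]
mug [0.75398593 0.01381127]
clip [ 0.47014118 -0.02380606]
orangeL [ 0.3316713  -0.30437911]
orange top [ 0.46838747 -0.4309794 ]
yellow [ 0.5486419  -0.39204745]
spent [0.4748214 0.1996296]
```

```bash
python3 - <<'E'
from h import *
O=[np.pi,0,0]
arm.command_gripper(0.0)
print(arm.ik([.495,-.209,.24],O))
arm.move_to([.495,-.209,.24],O)
arm.move_straight([.495,-.209,.108],velocity=.1)
s=arm.sense(); print(s["time_s"],s["position"],s["ee_rot"],s["wrist_force"],s["gripper_width"])
c=snap("scene"); cv2.imwrite("pics/hover.png",np.clip(cv2.resize(c["frame"][190:310,120:280],(800,600),interpolation=cv2.INTER_CUBIC)*1.4,0,255).astype(np.uint8))
E
```

```text
[-4.55937064e-01  3.25953866e-01  1.85732305e+00 -4.44089210e-16
  9.58315738e-01  1.11485926e+00]
4.325 [ 0.4953524  -0.20914331  0.10851649] [3.14118460e+00 1.08016959e-04 1.31016208e-03] [ 0.37921474  0.46977458 -0.17538742] -0.00020501948115571688
```

View pics/hover.png

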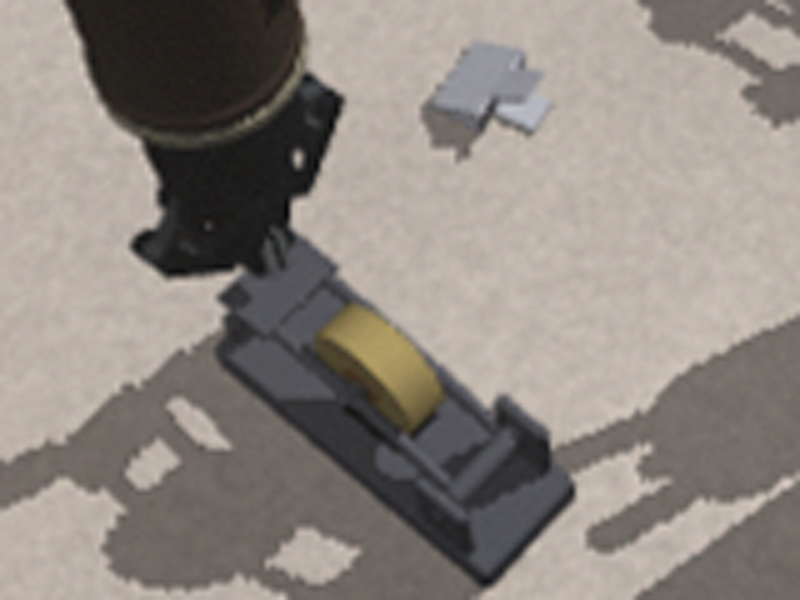

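The closed fingertips at (275,265) hover over the tab and are well clear of the roll at (380,365). Next I press down with force feedback.

```bash
cat > press.py <<'E'
from h import *
def step(z,x,v):
    arm.move_straight([x,-.209,z],velocity=v); s=arm.sense(); return s
x0=.495; f0=arm.sense()["wrist_force"][2]; log=[]; z=.108
while z>.057:
    fine=z<.069
    z-= .0015 if fine else .004
    s=step(z,x0-.002*np.clip((.091-z)/.031,0,1),.02)
    f=s["wrist_force"]; log.append((round(z,4),round(s["position"][2],4),*np.round(f-[0,0,f0],2)))
    if f[2]-f0>8: break
print(s["time_s"],*log,sep="\n")
E
python3 press.py; python3 - <<'E'
import sys; sys.path.insert(0,".")
from h import *
c=snap("scene"); cv2.imwrite("pics/pressed.png",np.clip(cv2.resize(c["frame"][190:310,120:280],(800,600),interpolation=cv2.INTER_CUBIC)*1.4,0,255).astype(np.uint8))
E
```

```text
9.375
(0.104, np.float64(0.1039), np.float64(0.02), np.float64(0.15), np.float64(-1.26))
(0.1, np.float64(0.0998), np.float64(-0.08), np.float64(0.79), np.float64(0.01))
(0.096, np.float64(0.0958), np.float64(0.28), np.float64(-0.41), np.float64(0.82))
(0.092, np.float64(0.0918), np.float64(-0.34), np.float64(0.33), np.float64(-0.01))
(0.088, np.float64(0.0879), np.float64(-0.08), np.float64(-0.38), np.float64(0.92))
(0.084, np.float64(0.0839), np.float64(-0.77), np.float64(-0.17), np.float64(1.13))
(0.08, np.float64(0.0799), np.float64(-0.09), np.float64(-0.12), np.float64(2.23))
(0.076, np.float64(0.0759), np.float64(-0.22), np.float64(-0.06), np.float64(1.13))
(0.072, np.float64(0.0719), np.float64(-0.16), np.float64(-0.18), np.float64(1.99))
(0.068, np.float64(0.0679), np.float64(0.03), np.float64(-0.77), np.float64(2.9))
(0.0665, np.float64(0.0665), np.float64(1.16), np.float64(0.92), np.float64(3.05))
(0.065, np.float64(0.0649), np.float64(0.2), np.float64(0.39), np.float64(2.04))
(0.0635, np.float64(0.0634), np.float64(1.26), np.float64(0.01), np.float64(2.71))
(0.062, np.float64(0.0619), np.float64(1.24), np.float64(-0.13), np.float64(2.56))
(0.0605, np.float64(0.0605), np.float64(1.54), np.float64(-0.34), np.float64(3.53))
(0.059, np.float64(0.0594), np.float64(-0.46), np.float64(2.16), np.float64(12.84))
```

View pics/pressed.png

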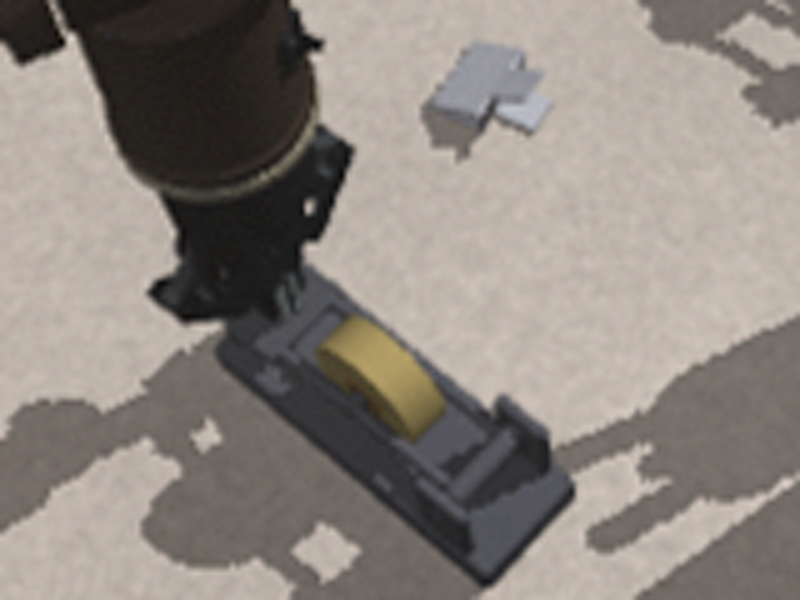

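The arm reached its stop: force jumped to 13 N at TCP z ≈ 59 mm. The roll and tab are down, and the base at (490,580) has not moved. Now I hold for a second, then release slowly.

```bash
python3 - <<'E'
from h import *
arm.pause(1.05); s=arm.sense(); print(s["time_s"],s["position"],s["wrist_force"])
arm.move_straight([.495,-.209,.098],velocity=.04)
arm.move_straight([.490,-.209,.25],velocity=.12)
s=arm.sense(); print(s["time_s"],s["position"],s["wrist_force"])
c=snap("scene"); cv2.imwrite("pics/end.png",np.clip(cv2.resize(c["frame"][190:310,120:280],(800,600),interpolation=cv2.INTER_CUBIC)*1.4,0,255).astype(np.uint8))
E
```

```text
10.475 [ 0.49323308 -0.209086    0.05941862] [-0.68530216  1.0950617  12.55228839]
13.0167 [ 0.48966986 -0.20883854  0.24929664] [ 0.00283792 -0.21138504  0.51937705]
```

View pics/end.png

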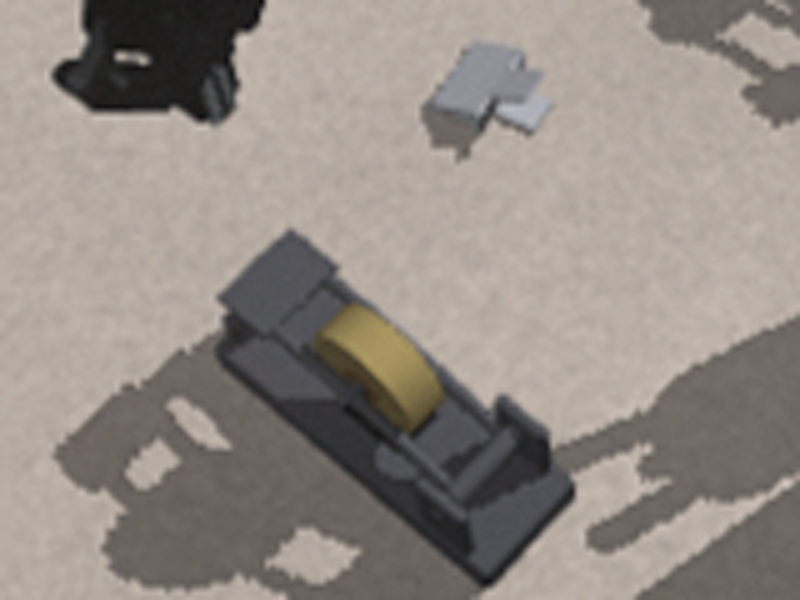

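The tab is back up at (278,280), the base has not moved, and the gripper is clear.

```bash
python3 -c "
from cell import arm
print(arm.close_job())"
```

```text
the job is handed in; nothing more can be done
None
```

I pressed the full-roll dispenser's tab to its stop, held it there for about 1.1 s at about 13 N and let it spring back up; the gripper is clear, the dispenser didn't move, and the job is handed in at about 13 s.

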